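# Feed an offcut through the over-centre tipping skip into the guarded bin

### The arm

A 6-joint arm with a two-finger parallel gripper is mounted at the origin on a cart in front of the work surface, level with it; the furniture and walls round the work are solid. World frame = base frame: x ahead of the robot, y to its left, z up, the work surface at z = 0. Lengths are in m, angles in degrees, forces in N, time in s.
With the tool pointing down it reaches from about 0.4 to 0.825 m from the base axis. Payload 7 kg.
Tool frame: the origin (TCP) lies at the very end of the fingers, on their centre line; the grasp point (between the pads) lies 19 mm behind it (r.hold_point_z is the distance from the TCP to the grasp point, in m); z points along the fingers, y is the line along which they close (so a half turn about z gives the same grasp; the last joint's range is limited). The gripper opens to 88 mm and grips with 3 to 60 N. Pads are 19 mm wide; open, the fingers measure 130 mm over their backs; the gripper's body (78 mm by 193 mm) begins 47 mm behind the grasp point.
Start: joints at [90.418, 20.546, 0.682, 0, -70.136, -16.507], TCP at [0.187, 0.649, 0.227] pointing down, gripper open.
Joint ranges: [-176.03, 176.03], [-82.01, 121.73], [-58.28, 71.71], [-173.87, 95.51], [-174.79, -0.11], [-173.66, 173.66]. Speed limits (degrees/s): [136.94, 136.94, 172.46, 180, 180, 180].

### API

Orientations are given as [roll, pitch, yaw] about the fixed x, y, z axes, in that order (R = Rz(yaw) Ry(pitch) Rx(roll)).
In Python, from plant import telemetry, vision, workorder, r gives the robot as it stands.
- The arm moves only by the tool move_arm, never from a script. Its argument "plan" is a list of rows, each a list of 7 numbers: the opening, from -1 (shut) to 1 (fully open), so that 0 is half open, then the shift along the world's x, y, z in m, then the turn, a rotation vector about the world's x, y, z in degrees. In form: [[fingers, dx, dy, dz, ax, ay, az], ...]. A call has 1 to 20 rows; each row shifts and turns the commanded pose from where the row before left it; what a row does not reach is not made up. A row lasts 1/8 s, in which the tool goes at most 62.5 mm and 10.7 degrees, less where a joint would pass 70% of its speed; a pose out of reach is approached as far as the arm can. A call is refused whole if a number of a shift passes 0.0625 or a number of a turn 10.7, either way. A call with a gripper value outside its range is refused whole. The fingers move at their own pace and stop on an object; "force" is the grip in N (left out, the last holds). Time passes only in rows, so rows that do not move let the fingers close. It gives the time, the measured TCP pose, the force, the opening and the grip force at its end, in the units of the state.
- telemetry.get_state(): the state, without advancing time (a new reading comes with each control period).
- vision.capture(name): name is "side" or "top" or "wrist"; returns a dict with "img" (420x560x3 uint8, red, green, blue), "depth" (420x560 float32, m along the optical axis (not along the pixel's ray), 0 where there is no reading), "intrinsics" (3x3 intrinsics, pixels), "R" (3x3) and "t" (3): a world point X has camera coordinates R X + t. Camera axes: x right, y down, z forward; pixel columns grow to the right and rows downward; lengths in m; the calibration is good to about 2 mm. The wrist camera is an equidistant fisheye: a pixel r from the principal point sees the ray r / f radians off the axis. A picture is of the moment at which its call begins.
- workorder.close_job(): hands the job in; it is judged then, once.
The state is a dict: "time_s": time; "joints": joint angles; "qd": joint speeds; "joint_torque": joint torques, N m; "tcp_pos": TCP position; "eef_rot": TCP orientation; "contact_force": force on the tool from outside, world axes, zero at the start; "moment": the same for the moment, N m; "gripper_width": finger opening in m; "gripper_force": force on a finger pad.
Only numpy, scipy, OpenCV 4.12 (cv2) and the standard library are available. Lean on these libraries where they do the work, as an engineer would, in place of code of your own. Each camera call takes 0.05 s, during which the arm holds its last target. There are 200 camera calls.

### The job

Lay the pine offcut in the red tipping skip and let go of it, then push the skip's black bar over past its balance point until the skip is fully tipped and the offcut has dropped into the green bin. Then ease the skip gently back until it rests fully upright again, without letting it slam, and leave the dark sanding block and everything else alone.

Things in the scene. Friction and masses are not known exactly. Their poses are not given: they have to be found in the camera images.
- station: Green steel bin; origin on the table under the skip's pivot. x runs along the pivot, away from the robot; y points to the side to which the skip tips. Inside x -71..71, y -71..181 mm, floor 6 mm up; long walls 60 mm high, end wall below the bar (y -76) 85 mm. Cheeks at x -76 and 76 (5 mm thick, y -25..25) rise to z 168 mm.
- pivot (a point): The skip's hinge axis, along the station's x, 135 mm above the table at the station's x = 0, y = 0
- skip_bar (a point): Point to hold on the axis of the skip's black push bar; moves with the skip. Bar: round, 14 mm, along the station's x, from 22 mm nearer the robot to 108 mm farther; bracket 38 mm farther, then a 32 mm bob. Upright at station x -50, y -92, z 187 mm: 105.7 mm from the pivot, 150.5 deg up from the station's +y; at joint value q the angle is 150.5 deg - q. Skip wall 30 mm beside it, top 22 mm lower.
- skip_floor (a point): Middle of the red skip's inner floor, 110 mm above the table when upright, at station x 0, y -10 mm; moves with the skip, axes parallel to the station's when upright. Inside 130 mm along x; floor 100 mm along y (50 either way), walls 55 to 60 mm high; the +y wall leans outwards to a rim 90 mm from this point.
- skip (a joint): Tipping angle, rad: 0 upright on its stop, 2.1 fully tipped on the other. Over-centre weighted: at 0 its weight holds it upright with about 0.25 N m, falling to none at the balance point near 0.75 rad (a little less when loaded); beyond it falls over slowly by itself (damping 0.25 N m s/rad). Coming back it takes up to 0.35 N m until past the balance point, then it sinks upright.
- guard_edge (a point): Corner of the flat yellow guard roof nearest to robot and pivot, on its underside, 325 mm above the table. In station axes the roof covers x -60..80, y 75..190 mm; two 16 mm posts at x 83 (y 85 and 178), open to the robot. Fully tipped, the bar lies under it, 137 mm lower: an upright gripper cannot follow there; lean the tool back towards the robot by about 40 degrees.
- offcut_mid (a point): Centre of the loose pine offcut, 50 x 110 x 32 mm (its own x, y, z), 0.085 kg, lying flat on the table in front of the station, long side along its y axis; centre 16 mm above the table. It may have changed places with the sanding block.
- cork_mid (a point): Centre of the loose dark grey sanding block, 62 x 112 x 39 mm, lying in front of the station; must stay where it is
- tape: Yellow tape measure, 36 x 78 x 61 mm, standing to the left of the station; must stay where it is
- spindle_ring_1: Loose turned steel ring, 60 mm across and 20 mm high, at the right of the table; must stay where it is

How it is judged:
By the outcome, as a careful person would: the job done as asked, in the order asked, and still so for the second after the job is handed in, with the robot touching nothing.
It also fails if it takes over 72 s, if anything falls off the work surface, if the arm or the gripper's body presses on something with over 40 N, if the wrist force passes 120 N, or if a joint passes its speed limit or range.

## Working session

There is one attempt and no reset: what is moved stays moved. The work goes in short steps, Python scripts to look and compute and a tool call to move; the robot and the scene stay as the last step left them, time stands still between calls to the robot, and variables do not carry over. Pictures are saved under pics/ and viewed, at most 12 in all, crops included, and the job is handed in when it is done.

Besides the shell and the picture viewer there is one more tool, called after "Emit:" as name([rows], argument=value, ...), one row to a line, values as JSON. move_arm: Moves the arm, as the interface text tells. Its arguments: {"type":"object","properties":{"plan":{"type":"array"},"force":{"type":"number"}},"required":["plan"]}

```bash
ls; mkdir -p pics; cat > h.py <<'E'
import numpy as np,cv2
from plant import telemetry, vision, workorder, r
def cap(n,f=None):
    c=vision.capture(n)
    if f: cv2.imwrite('pics/'+f,c['img'][:,:,::-1])
    return c
def cloud(c):
    K=c['intrinsics'];d=c['depth'];v,u=np.mgrid[:d.shape[0],:d.shape[1]]
    P=np.stack([(u-K[0,2])/K[0,0]*d,(v-K[1,2])/K[1,1]*d,d],-1)
    W=(P-c['t'])@c['R']
    W[d<=0]=np.nan
    return W
E
python3 - <<'E'
from h import *
a=cap('top','top.png');b=cap('side','side.png')
np.savez('c.npz',top=cloud(a),topi=a['img'],side=cloud(b),sidei=b['img'])
print(telemetry.get_state(), r.hold_point_z)
E
```

```text
pics
{'time_s': 0.1, 'joints': array([ 9.04181081e+01,  2.05860900e+01,  6.39177828e-01, -1.96591541e-02,
       -7.01362710e+01, -1.65065858e+01]), 'qd': array([-0.00090049, -0.16809179,  0.12623159,  0.07684151,  0.05681702,
        0.008426  ]), 'joint_torque': array([-2.64644383e-03, -5.84163308e+01,  2.93749040e+01,  7.01551795e+00,
        1.01687617e-02, -4.62517312e-05]), 'tcp_pos': array([0.18695338, 0.64812966, 0.22572552]), 'eef_rot': array([ 1.79914993e+02, -5.91656980e-03, -1.60951666e+01]), 'contact_force': array([0.06185734, 0.07162136, 0.64176699]), 'moment': array([ 0.06848099, -0.01651876,  0.02402645]), 'gripper_force': 0.0, 'gripper_width': 0.08772320758190673} 0.0188
```

View pics/top.png

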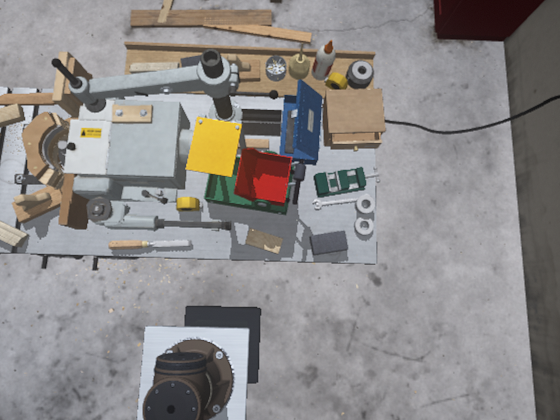

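View pics/side.png

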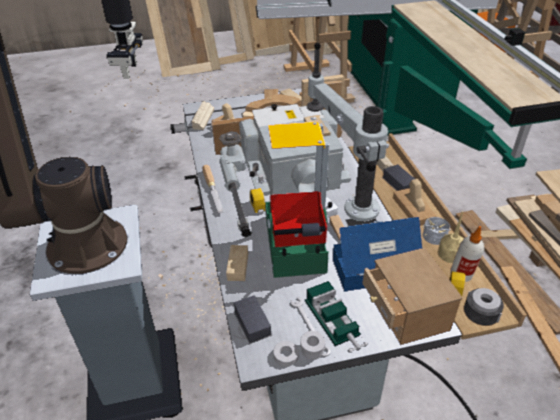

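The top view shows the pine offcut at about (264,240), the dark block at (328,243), the skip (red) at (265,175), the yellow guard at (214,146) and the bar on the skip's right side at (297,175). The side view agrees with this.

```bash
python3 - <<'E'
from h import *
z=np.load('c.npz')
W=z['top'];I=z['topi'];H=cv2.cvtColor(I,cv2.COLOR_RGB2HSV)
def sel(m,box,name,zr=(-1,1)):
    u0,v0,u1,v1=box;k=np.zeros(m.shape,bool);k[v0:v1,u0:u1]=1
    k&=m&(W[...,2]>zr[0])&(W[...,2]<zr[1])
    P=W[k];print(name,len(P),P.mean(0).round(4),P.min(0).round(3),P.max(0).round(3))
    rc=cv2.minAreaRect((P[:,:2]*1000).astype(np.float32));print('   rect',rc);print(cv2.boxPoints(rc).round(0).tolist())
T=np.ones(I.shape[:2],bool)
sel(T,(240,222,290,258),'offcut',(.02,.045))
sel(T,(305,228,350,258),'cork',(.025,.055))
sel((H[...,0]>20)&(H[...,0]<35)&(H[...,1]>150),(185,110,243,180),'guard',(.3,.36))
red=((H[...,0]<8)|(H[...,0]>172))&(H[...,1]>150)
sel(red,(225,140,305,215),'skip')
sel(red,(225,140,305,215),'skipfloor',(.1,.116))
sel(red,(225,140,305,215),'skiprim',(.16,.18))
g=(H[...,0]>40)&(H[...,0]<90)&(H[...,1]>60)
sel(g,(195,140,305,225),'bin')
sel(H[...,2]<70,(288,150,308,205),'bar',(.17,.22))
sel(T,(172,192,204,212),'tape',(.05,.08))
I2=cv2.resize(I[130:260,170:350],None,fx=4.4,fy=4.4,interpolation=cv2.INTER_CUBIC);cv2.imwrite('pics/crop.png',I2[:,:,::-1])
E
```

```text
offcut 565 [ 0.4191 -0.1958  0.0305] [ 0.382 -0.254  0.02 ] [ 0.458 -0.139  0.037]
   rect ((419.5021667480469, -195.72262573242188), (110.226318359375, 50.42024230957031), 73.70518493652344)
[[380.0, -242.0], [428.0, -256.0], [459.0, -150.0], [411.0, -136.0]]
cork 678 [ 0.4198 -0.3991  0.0376] [ 0.382 -0.459  0.025] [ 0.458 -0.341  0.046]
   rect ((420.4393005371094, -400.322265625), (59.900306701660156, 110.86530303955078), 10.5828275680542)
[[381.0, -351.0], [401.0, -460.0], [460.0, -449.0], [440.0, -340.0]]
guard 2391 [ 0.6186 -0.0697  0.3281] [ 0.545 -0.134  0.306] [ 0.697 -0.004  0.334]
   rect ((622.8060302734375, -69.33534240722656), (113.79637145996094, 143.360595703125), 82.33019256591797)
[[544.0, -116.0], [686.0, -135.0], [701.0, -23.0], [559.0, -3.0]]
skip 2351 [ 0.6028 -0.1874  0.1255] [ 0.517 -0.277 -0.002] [ 0.73  -0.111  0.192]
   rect ((623.5248413085938, -193.44204711914062), (151.72927856445312, 198.958984375), 82.64934539794922)
[[515.0, -256.0], [712.0, -281.0], [732.0, -131.0], [535.0, -105.0]]
skipfloor 1342 [ 0.5975 -0.2059  0.1095] [ 0.531 -0.264  0.101] [ 0
[... 519 characters left out ...]
02] [ 0.68  -0.009  0.328]
   rect ((599.7354125976562, -144.8123779296875), (258.6055603027344, 152.65953063964844), 82.22468566894531)
[[507.0, -263.0], [658.0, -283.0], [693.0, -27.0], [542.0, -6.0]]
bar 163 [ 0.5641 -0.289   0.1929] [ 0.51  -0.309  0.186] [ 0.637 -0.277  0.204]
   rect ((573.276611328125, -288.9754333496094), (29.208341598510742, 127.29052734375), 82.99230194091797)
[[508.0, -296.0], [635.0, -311.0], [638.0, -282.0], [512.0, -267.0]]
tape 180 [0.5269 0.051  0.0567] [0.509 0.023 0.05 ] [0.545 0.077 0.065]
   rect ((527.570068359375, 50.189483642578125), (34.66889572143555, 53.21546173095703), 2.7594685554504395)
[[509.0, 76.0], [512.0, 23.0], [546.0, 24.0], [544.0, 78.0]]
```

View pics/crop.png

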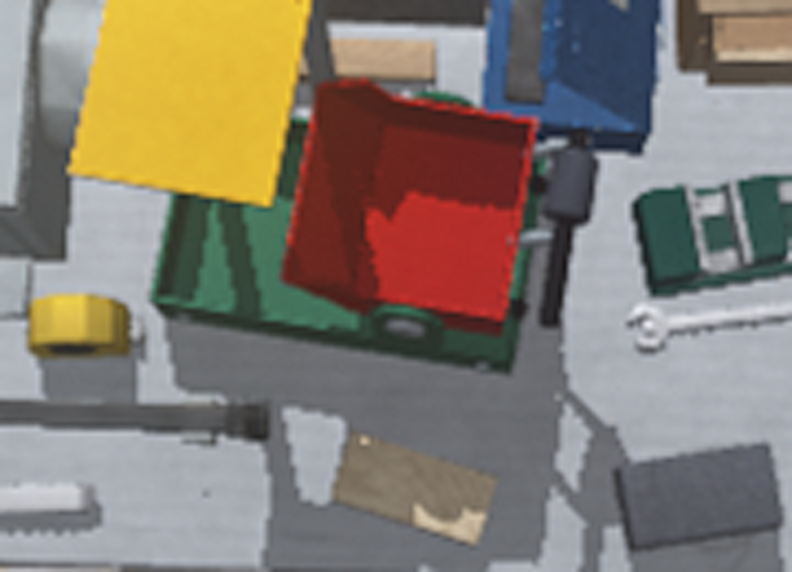

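The crop shows the bin, with the bob at the far end of the bar (575,185) and the free bar end near (550,320). Next I'll measure the gripper's height, because the body has to fit under the guard. I'll also fit the station pose.

```bash
python3 - <<'E'
from h import *
z=np.load('c.npz')
S=z['side'];k=(abs(S[...,0]-.187)<.2)&(abs(S[...,1]-.649)<.2)&(S[...,2]>.1)
P=S[k];
yaw=np.radians(-16.1);d=P[:,:2]-[.187,.648];a=d@[np.cos(yaw),np.sin(yaw)];b=d@[-np.sin(yaw),np.cos(yaw)]
for h in np.arange(.22,.62,.02):
    m=(P[:,2]>=h)&(P[:,2]<h+.02)
    if m.sum()>3: print(h.round(2),m.sum(),'x',a[m].min().round(3),a[m].max().round(3),'y',b[m].min().round(3),b[m].max().round(3))
th=np.radians(-7.5);R=np.array([[np.cos(th),-np.sin(th)],[np.sin(th),np.cos(th)]]);o=np.array([.595,-.198])
for n in('top','side'):
    W=z[n];I=z[n+'i'];L=(W[...,:2]-o)@R;H=cv2.cvtColor(I,cv2.COLOR_RGB2HSV);Z=W[...,2]
    q=lambda m:(m.sum(),[np.percentile(L[m][:,i],[2,98]).round(3).tolist() for i in (0,1)],np.median(Z[m]).round(3))
    near=(abs(L[...,0])<.12)&(abs(L[...,1]-.05)<.2)
    red=((H[...,0]<8)|(H[...,0]>172))&(H[...,1]>150)
    print(n,'bar',q((Z>.175)&(Z<.21)&(L[...,1]<-.075)&(L[...,1]>-.12)&(L[...,0]<-.02)&(L[...,0]>-.1)))
    print('bob',q((Z>.19)&(Z<.22)&(L[...,1]<-.07)&(L[...,1]>-.12)&(L[...,0]<.1)&(L[...,0]>-.02)))
    print('floor',q(red&near&(Z>.104)&(Z<.116)));print('rim',q(red&near&(Z>.158)&(Z<.18)))
    print('guard',q((Z>.32)&(Z<.34)&near&(H[...,0]>20)&(H[...,0]<35)&(H[...,1]>150)))
    print('cheek',q((Z>.12)&(Z<.175)&near&~red&(L[...,0]<-.065)&(abs(L[...,1])<.04)))
E
```

```text
0.22 50 x -0.011 0.011 y -0.068 0.06
0.24 53 x -0.014 0.013 y -0.07 0.064
0.26 45 x -0.013 0.013 y -0.076 0.058
0.28 104 x -0.041 0.039 y -0.096 0.092
0.3 228 x -0.042 0.041 y -0.102 0.085
0.32 339 x -0.04 0.04 y -0.11 0.098
0.34 113 x -0.025 0.028 y -0.025 0.05
0.36 89 x -0.032 0.038 y -0.024 0.039
0.38 141 x -0.037 0.04 y -0.041 0.048
0.4 90 x -0.035 0.045 y -0.051 0.002
0.42 166 x -0.041 0.047 y -0.057 0.011
0.44 171 x -0.043 0.047 y -0.052 0.01
0.46 175 x -0.04 0.047 y -0.054 0.011
0.48 120 x -0.038 0.047 y -0.054 -0.014
top bar (np.int64(99), [[-0.074, -0.022], [-0.099, -0.086]], np.float64(0.191))
bob (np.int64(202), [[-0.016, 0.05], [-0.107, -0.078]], np.float64(0.199))
floor (np.int64(1328), [[-0.054, 0.062], [-0.058, 0.042]], np.float64(0.109))
rim (np.int64(364), [[-0.071, 0.066], [-0.064, 0.081]], np.float64(0.164))
guard (np.int64(2389), [[-0.058, 0.075], [0.076, 0.185]], np.float64(0.328))
cheek (np.int64(123), [[-0.085, -0.07], [-0.038, 0.028]], np.float64(0.149))
side bar (np.int64(119), [[-0.074, -0.021], [-0.104, -0.089]], np.float64(0.19))
bob (np.int64(194), [[-0.016, 0.049], [-0.111, -0.084]], np.float64(0.197))
floor (np.int64(617), [[-0.062, 0.06], [-0.068, 0.046]], np.float64(0.11))
rim (np.int64(322), [[-0.072, 0.066], [-0.068, 0.08]], np.float64(0.164))
guard (np.int64(1168), [[-0.057, 0.075], [0.074, 0.184]], np.float64(0.327))
cheek (np.int64(84), [[-0.085, -0.072], [-0.032, 0.015]], np.float64(0.146))
```

```bash
python3 - <<'E'
from h import *
z=np.load('c.npz')
for y in np.arange(-.5,.8,.1):
    o=[]
    for x in np.arange(.2,.8,.1):
        m=[z[n][...,2][(abs(z[n][...,0]-x-.05)<.05)&(abs(z[n][...,1]-y-.05)<.05)] for n in('top','side')]
        m=np.concatenate(m); o.append(round(float(np.percentile(m,99)),2) if len(m)>5 else None)
    print(round(y,1),o)
E
```

```text
-0.5 [-0.77, 0.04, 0.04, 0.05, 0.05, 0.14, 0.14]
-0.4 [-0.77, 0.04, 0.04, 0.19, 0.2, 0.15, 0.15]
-0.3 [-0.77, 0.03, 0.03, 0.2, 0.2, 0.3, 0.16]
-0.2 [-0.77, 0.03, 0.03, 0.33, 0.33, 0.29, 0.28]
-0.1 [-0.77, 0.0, 0.04, 0.33, 0.33, 0.32, 0.36]
-0.0 [-0.77, 0.01, 0.04, 0.16, 0.17, 0.28, 0.29]
0.1 [-0.77, 0.02, 0.05, 0.16, 0.17, 0.29, 0.29]
0.2 [-0.77, 0.03, 0.13, 0.16, 0.17, 0.4, 0.29]
0.3 [-0.77, 0.0, 0.13, 0.16, 0.17, 0.4, 0.29]
0.4 [-0.77, 0.0, 0.02, 0.12, 0.12, 0.12, 0.02]
0.5 [0.45, 0.04, 0.09, 0.11, 0.12, 0.12, 0.02]
0.6 [0.49, 0.0, 0.04, 0.02, 0.02, 0.03, 0.03]
0.7 [0.33, 0.0, 0.03, 0.0, 0.02, 0.03, 0.03]
```

Emit:
move_arm([
  [1,0.0266,-0.036,0.003,0,0,-9.02],
  [1,0.0266,-0.036,0.003,0,0,-9.02],
  [1,0.0266,-0.036,0.003,0,0,-9.02],
  [1,0.0266,-0.036,0.003,0,0,-9.02],
  [1,0.0266,-0.036,0.003,0,0,-9.02],
  [1,0.0266,-0.036,0.003,0,0,-9.02],
  [1,0.0266,-0.036,0.003,0,0,-9.02],
  [1,0.0266,-0.036,0.003,0,0,-9.02],
  [1,0.0033,-0.0517,0,0,0,-9.02],
  [1,0.0033,-0.0517,0,0,0,-9.02],
  [1,0.0033,-0.0517,0,0,0,0],
  [1,0.0033,-0.0517,0,0,0,0],
  [1,0.0033,-0.0517,0,0,0,0],
  [1,0.0033,-0.0517,0,0,0,0],
  [1,-0.0034,-0.0482,0,0,0,0],
  [1,-0.0034,-0.0482,0,0,0,0],
  [1,-0.0034,-0.0482,0,0,0,0],
  [1,-0.0034,-0.0482,0,0,0,0],
  [1,-0.0034,-0.0482,0,0,0,0],
])

```text
time_s: 2.48
tcp_pos: [0.4021, -0.1922, 0.2506]
eef_rot: [-180.0, 0.0, -106.3]
contact_force: [0.2, 0.0, -0.8]
gripper_width: 0.0872
gripper_force: 0.0
```

```bash
python3 - <<'E'
from h import *
c=cap('wrist','w1.png'); print(c['intrinsics'],c['R'],c['t']);s=telemetry.get_state();print(s['tcp_pos'],s['eef_rot'],s['joints'],s['time_s'])
E
```

```text
[[325.1922621    0.         277.51398825]
 [  0.         325.1922621  205.68071258]
 [  0.           0.           1.        ]] [[-9.60004523e-01  2.79984241e-01  3.75082047e-04]
 [ 2.68373109e-01  9.19809049e-01  2.86229256e-01]
 [ 7.97946772e-02  2.74882042e-01 -9.58161089e-01]] [0.44004273 0.02467157 0.43448166]
[ 0.40148388 -0.19586055  0.25027767] [ 1.79944624e+02 -8.21332668e-02 -1.06364469e+02] [ -0.51820466  -2.57069259 -24.30736211   0.06874575 -68.33904315
 -15.87172142] 2.525
```

View pics/w1.png

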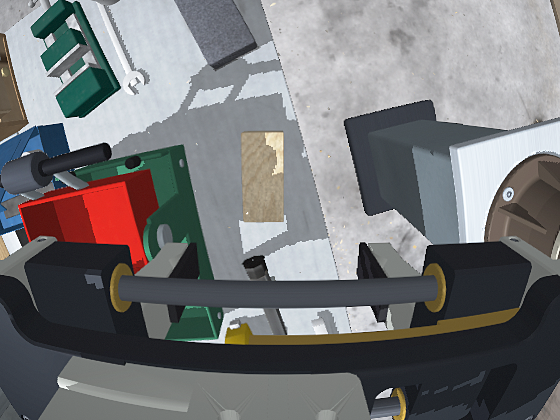

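The wrist view shows the offcut at px (242–283, 131–221), square to the fingers. The green cheek is at (165,240).

```bash
cat >> h.py <<'E'
def ray(c,u,v):
    K=c['intrinsics'];d=np.array([u-K[0,2],v-K[1,2]]);rr=np.hypot(*d);t=rr/K[0,0]
    return c['R'].T@np.array([*(np.sin(t)*d/rr),np.cos(t)])
def onz(c,u,v,z):
    o=-c['R'].T@c['t'];D=ray(c,u,v);return o+D*(z-o[2])/D[2]
E
python3 - <<'E'
from h import *
c=cap('wrist')
q=[onz(c,u,v,.032)[:2] for u,v in((242,132),(282,131),(283,221),(241,220))]
print(np.round(q,4),np.mean(q,0));s=telemetry.get_state();print(s['tcp_pos'],s['eef_rot'],s['joints'])
print(onz(c,165,240,.15),onz(c,105,152,.187))
E
```

```text
[[ 0.426  -0.258 ]
 [ 0.3814 -0.2458]
 [ 0.4106 -0.1405]
 [ 0.4599 -0.1562]] [ 0.41947714 -0.20013309]
[ 0.40160849 -0.19392242  0.25006729] [ 1.79925559e+02 -4.34660117e-02 -1.06541533e+02] [-2.82801909e-01 -2.62331090e+00 -2.43654781e+01  2.24725243e-02
 -6.83414678e+01 -1.62670685e+01]
[ 0.50785331 -0.19250913  0.15      ] [ 0.51170901 -0.28256071  0.187     ]
```

Emit:
move_arm([
  [1,0.003,-0.004,-0.045,0,0,0],
  [1,0,0,-0.05,0,0,0],
  [1,0,0,-0.05,0,0,0],
  [1,0,0,-0.04,0,0,0],
  [1,0,0,-0.03,0,0,0],
  [1,0,0,-0.015,0,0,0],
  [1,0,0,-0.006,0,0,0],
  [1,0,0,0,0,0,0],
], force=20)

```text
time_s: 3.58
tcp_pos: [0.4057, -0.1945, 0.0145]
eef_rot: [180.0, -0.0, -106.3]
contact_force: [0.2, 1.3, -0.2]
gripper_width: 0.0879
gripper_force: 0.0
```

Emit:
move_arm([
  [-1,-0.006,0.002,0,0,0,0],
  [-1,0,0,0,0,0,0],
  [-1,0,0,0,0,0,0],
  [-1,0,0,0,0,0,0],
  [-1,0,0,0,0,0,0],
  [-1,0,0,0,0,0,0],
], force=20)

```text
time_s: 4.32
tcp_pos: [0.4002, -0.1927, 0.0149]
eef_rot: [-180.0, 0.0, -106.3]
contact_force: [-0.0, 0.8, 5.4]
gripper_width: 0.0497
gripper_force: 20.0
```

Emit:
move_arm([
  [-1,-0.003,0,0.04,0,0,0],
  [-1,0,0,0.06,0,0,0],
  [-1,0,0,0.05,0,0,-10.15],
  [-1,0,0,0.027,0,0,-10.15],
  [-1,0.0045,0.0047,0,0,0,-10.15],
  [-1,0.0045,0.0047,0,0,0,-10.15],
  [-1,0.0045,0.0047,0,0,0,-10.15],
  [-1,0.0045,0.0047,0,0,0,-10.15],
  [-1,0,0,0,0,0,-10.15],
  [-1,0,0,0,0,0,-10.15],
  [-1,0,0,0,0,0,0],
])

```text
time_s: 5.7
tcp_pos: [0.414, -0.1738, 0.191]
eef_rot: [180.0, -0.1, 172.6]
contact_force: [0.2, -1.1, -0.5]
gripper_width: 0.0499
gripper_force: 20.0
```

```bash
python3 - <<'E'
from h import *
c=cap('wrist','w2.png'); s=telemetry.get_state();print(s['tcp_pos'],s['eef_rot'],s['joints'],s['time_s'],s['gripper_width'])
E
```

```text
[ 0.41411809 -0.17383604  0.19112598] [ 1.79997966e+02 -6.91386109e-02  1.72723066e+02] [ 2.49649595e+00  4.54618309e-01 -2.94552864e+01 -1.58419718e-02
 -6.01578861e+01 -9.97655395e+01] 5.75 0.04963043818829491
```

View pics/w2.png

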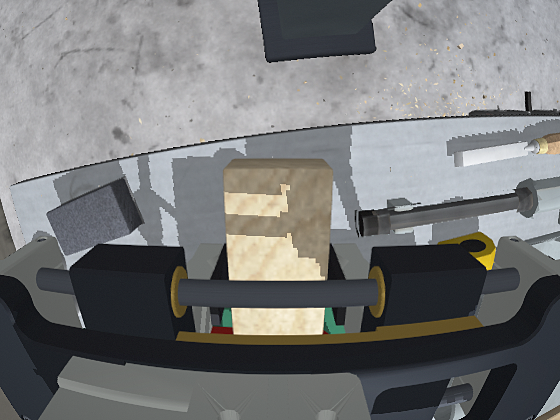

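Emit:
move_arm([
  [-1,0.025,-0.0033,0,0,0,0],
  [-1,0.036,-0.0047,0,0,0,0],
  [-1,0.036,-0.0047,0,0,0,0],
  [-1,0.036,-0.0047,0,0,0,0],
  [-1,0.03,-0.004,0,0,0,0],
  [-1,0.0165,-0.0022,0,0,0,0],
  [-1,0,0,0,0,0,0],
])

```text
time_s: 6.62
tcp_pos: [0.5943, -0.1975, 0.1907]
eef_rot: [-180.0, -0.1, 172.6]
contact_force: [-0.4, 0.4, -0.9]
gripper_width: 0.05
gripper_force: 20.0
```

```bash
python3 - <<'E'
from h import *
a=cap('top');b=cap('side');s=telemetry.get_state();print(s['tcp_pos'],s['eef_rot'],s['contact_force'])
cv2.imwrite('pics/s3.png',np.hstack([cv2.resize(x,None,fx=3.2,fy=3.2,interpolation=cv2.INTER_CUBIC) for x in (a['img'][110:235,180:305],b['img'][110:235,230:355])])[:,:,::-1])
E
```

```text
[ 0.59328667 -0.19734187  0.19128299] [ 1.79990240e+02 -5.64739577e-02  1.72565183e+02] [-0.11471049  0.16924099 -1.21131612]
```

View pics/s3.png

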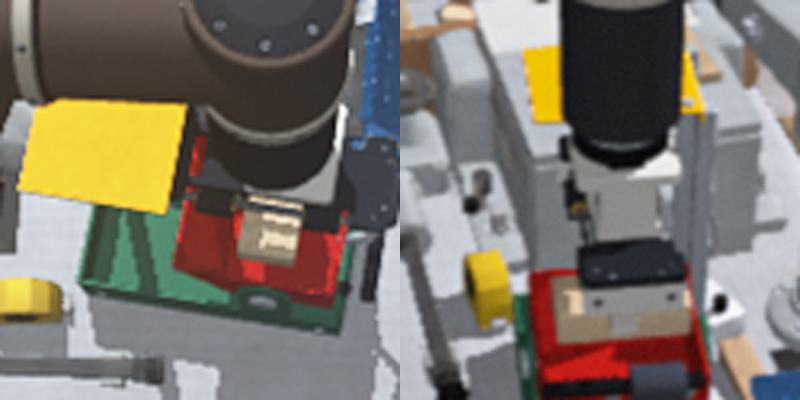

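Emit:
move_arm([
  [-1,0,-0.002,-0.015,-1.98,0.26,0],
  [-1,0,-0.002,-0.018,-1.98,0.26,0],
  [-1,0,0,-0.014,0,0,0],
  [-1,0,0,-0.007,0,0,0],
  [-1,0,0,-0.003,0,0,0],
  [-1,0,0,0,0,0,0],
])

```text
time_s: 7.48
tcp_pos: [0.5943, -0.2017, 0.1349]
eef_rot: [-176.0, 0.0, 172.5]
contact_force: [0.4, 0.9, -0.4]
gripper_width: 0.0502
gripper_force: 20.0
```

Emit:
move_arm([
  [0.36,0,0,0,0,0,0],
  [0.36,0,0,0,0,0,0],
  [0.36,0,0,0,0,0,0],
  [0.36,0,0,0,0,0,0],
  [0.36,0,0,0.02,0,0,0],
  [0.36,0,0.002,0.02,1.98,-0.26,0],
  [0.36,0,0.002,0.017,1.98,-0.26,0],
  [0.36,0,0,0,0,0,0],
])

```text
time_s: 8.48
tcp_pos: [0.5951, -0.198, 0.1931]
eef_rot: [180.0, 0.2, 172.5]
contact_force: [-0.1, 0.3, 0.1]
gripper_width: 0.0594
gripper_force: 0.0
```

```bash
python3 - <<'E'
from h import *
s=telemetry.get_state();print(s['tcp_pos'],s['eef_rot'],s['contact_force'],s['gripper_width'],s['joints'],s['time_s'])
E
```

```text
[ 0.59514769 -0.19799158  0.19310247] [179.99470864   0.18775258 172.46676804] [-0.12658759  0.29208585  0.05235243] 0.05944248671168599 [-5.84001117e-01  1.72777042e+01 -8.57689484e+00  1.94369449e-02
 -6.39583888e+01 -9.69577270e+01] 8.475
```

Emit:
move_arm([
  [0.36,-0.0357,0.0047,0,0,0,0],
  [0.36,-0.0357,0.0047,0,0,0,0],
  [0.36,-0.0357,0.0047,0,0,0,0],
  [-0.32,-0.0357,0.0047,0,0,0,0],
  [-0.32,-0.0357,0.0047,0.01,0,0,0],
  [-0.32,0,0,0.0153,-1.305,-9.92,0],
  [-0.32,0,0,0.0153,-1.305,-9.92,0],
  [-0.32,0.0212,-0.0264,0.01,-1.305,-9.92,0],
  [-0.32,0.0212,-0.0264,0.01,-1.305,-9.92,0],
  [-0.32,0.0212,-0.0264,0,0,0,0],
  [-0.32,0.0212,-0.0264,0,0,0,0],
  [-0.32,0,0,0,0,0,0],
])

```text
time_s: 9.98
tcp_pos: [0.5017, -0.2811, 0.2513]
eef_rot: [180.0, 40.0, 172.4]
contact_force: [-0.5, 0.4, -0.2]
gripper_width: 0.0298
gripper_force: 0.0
```

```bash
python3 - <<'E'
from h import *
s=telemetry.get_state();print(s['tcp_pos'],s['eef_rot'],s['contact_force'],s['gripper_width'],s['joints'],s['time_s'])
a=cap('top');b=cap('wrist')
cv2.imwrite('pics/s4.png',np.hstack([cv2.resize(a['img'][120:225,195:305],(440,420),interpolation=cv2.INTER_CUBIC),b['img'][:,150:500]])[:,:,::-1])
th=np.radians(-7.5);R=np.array([[np.cos(th),-np.sin(th)],[np.sin(th),np.cos(th)]]);o=np.array([.5935,-.1995])
W=cloud(a);I=a['img'].astype(int);L=(W[...,:2]-o)@R;Z=W[...,2]
m=(abs(L[...,0])<.066)&(L[...,1]>-.058)&(L[...,1]<.05)&(Z>.13)&(Z<.155)&(I[...,1]>80)
P=L[m];print(m.sum(),np.median(Z[m]) if m.any() else 0);print(cv2.minAreaRect((P*1000).astype(np.float32)) if len(P)>5 else 0)
E
```

```text
[ 0.50172851 -0.2810774   0.25132692] [179.99140711  39.96214716 172.38651192] [-0.53151748  0.42885411 -0.17133666] 0.029826346107396477 [-11.859869    -7.8614135  -37.73572609  -7.85994396 -20.41773357
 -79.37105292] 9.975
626 0.1410848409357081
((3.157947540283203, -2.3640403747558594), (50.15931701660156, 110.4535140991211), 89.6612319946289)
```

View pics/s4.png

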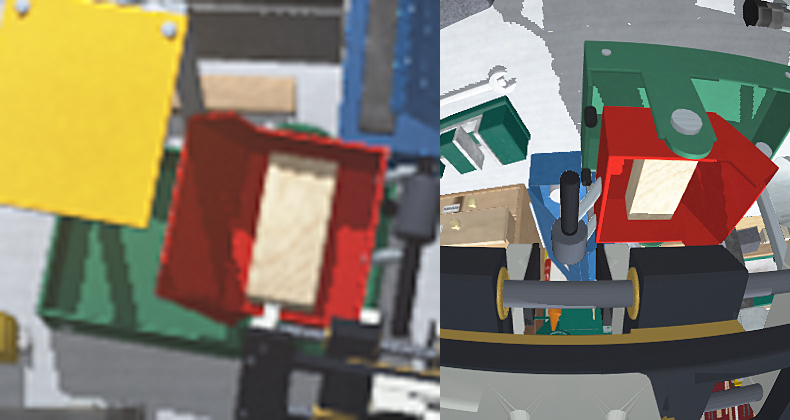

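Emit:
move_arm([
  [-0.32,0,0,-0.027,0,0,0],
  [-0.32,0.01,-0.001,-0.012,0,0,0],
  [-0.32,0.01,-0.001,-0.012,0,0,0],
  [-0.32,0.01,-0.001,-0.012,0,0,0],
  [-0.55,0.008,-0.001,-0.01,0,0,0],
  [-0.55,0,0,0,0,0,0],
  [-0.55,0,0,0,0,0,0],
], force=10)

```text
time_s: 10.95
tcp_pos: [0.5385, -0.2836, 0.1792]
eef_rot: [-180.0, 40.0, 172.5]
contact_force: [0.7, 1.0, -0.5]
gripper_width: 0.0201
gripper_force: 0.0
```

```bash
python3 - <<'E'
from h import *
s=telemetry.get_state();print(s['tcp_pos'],s['eef_rot'],s['contact_force'],s['gripper_width'],s['joints'],s['time_s'])
b=cap('wrist');cv2.imwrite('pics/s5.png',b['img'][100:400,150:450][:,:,::-1].repeat(2,0).repeat(2,1))
# plan arc: TCP deltas per 10deg of q
import math
th=np.radians(-7.5);ys=np.array([-math.sin(th),math.cos(th)])
p=lambda q:(.1057*math.cos(math.radians(150.5-q)),.1057*math.sin(math.radians(150.5-q)))
for q in range(0,120,5):
    a=p(q);c=p(q+5);print(q,np.round([*(ys*(c[0]-a[0])),c[1]-a[1]],4).tolist())
E
```

```text
[ 0.53848455 -0.28363976  0.17923516] [-179.99508311   40.01570675  172.50885541] [ 0.74031701  0.96090109 -0.47284921] 0.020065890402707075 [-11.83365796   1.43507825 -37.90898968 -14.65833935 -11.07294905
 -72.27469313] 10.95
0 [0.0006, 0.0048, 0.0078]
5 [0.0007, 0.0055, 0.0074]
10 [0.0008, 0.0061, 0.0069]
15 [0.0009, 0.0067, 0.0063]
20 [0.0009, 0.0072, 0.0057]
25 [0.001, 0.0077, 0.005]
30 [0.0011, 0.0081, 0.0043]
35 [0.0011, 0.0084, 0.0036]
40 [0.0011, 0.0087, 0.0028]
45 [0.0012, 0.0089, 0.0021]
50 [0.0012, 0.0091, 0.0013]
55 [0.0012, 0.0091, 0.0005]
60 [0.0012, 0.0091, -0.0003]
65 [0.0012, 0.0091, -0.0011]
70 [0.0012, 0.0089, -0.0019]
75 [0.0012, 0.0087, -0.0027]
80 [0.0011, 0.0085, -0.0035]
85 [0.0011, 0.0081, -0.0042]
90 [0.001, 0.0078, -0.0049]
95 [0.001, 0.0073, -0.0055]
100 [0.0009, 0.0068, -0.0062]
105 [0.0008, 0.0062, -0.0067]
110 [0.0007, 0.0056, -0.0073]
115 [0.0007, 0.005, -0.0077]
```

View pics/s5.png

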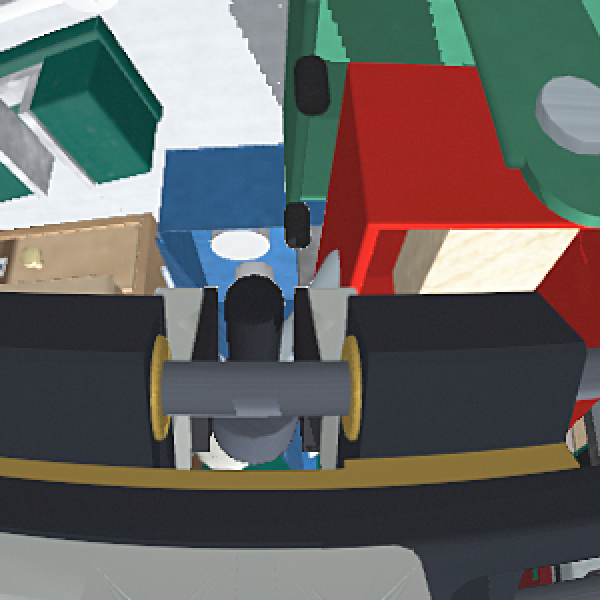

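Emit:
move_arm([
  [-0.55,0.0006,0.0048,0.0078,0,0,0],
  [-0.55,0.0007,0.0055,0.0074,0,0,0],
  [-0.55,0.0008,0.0061,0.0069,0,0,0],
  [-0.55,0.0009,0.0067,0.0063,0,0,0],
  [-0.55,0.0009,0.0072,0.0057,0,0,0],
  [-0.55,0.001,0.0077,0.005,0,0,0],
  [-0.55,0,0,0,0,0,0],
])

```text
time_s: 11.88
tcp_pos: [0.543, -0.2458, 0.2199]
eef_rot: [-180.0, 40.2, 172.5]
contact_force: [-0.9, -1.6, 3.3]
gripper_width: 0.0198
gripper_force: 1.5
```

```bash
python3 - <<'E'
from h import *
s=telemetry.get_state();print(s['tcp_pos'],s['eef_rot'],s['contact_force'],s['gripper_width'],s['joints'],s['time_s'])
E
```

```text
[ 0.54304903 -0.2458133   0.21991519] [-179.95926598   40.1765963   172.5326705 ] [-0.90441496 -1.57278437  3.25309007] 0.0197515614984398 [  -5.33915779   -4.33666953  -49.05031955   15.42641834   -5.32105649
 -106.98947761] 11.875
```

```bash
python3 - <<'E'
from h import *
print([a for a in dir(r) if a[0]!='_'],[a for a in dir(telemetry) if a[0]!='_'])
E
```

```text
['Unreachable', 'hold_point_z'] ['get_state']
```

```bash
cat > fk.py <<'E'
import numpy as np
from scipy.optimize import least_squares
from scipy.spatial.transform import Rotation as Ro
D=np.array([[90.418,20.586,.639,-.0197,-70.136,-16.507,.18695,.64813,.22573,179.915,-.006,-16.095],
[-.283,-2.623,-24.365,.022,-68.341,-16.267,.40161,-.19392,.25007,179.93,-.04,-106.54],
[2.4965,.4546,-29.455,-.016,-60.158,-99.766,.41412,-.17384,.19113,180,-.07,172.72],
[-.584,17.278,-8.577,.019,-63.958,-96.958,.59515,-.19799,.19310,180,.19,172.47],
[-11.860,-7.861,-37.736,-7.860,-20.418,-79.371,.50173,-.28108,.25133,179.99,39.96,172.39],
[-11.834,1.435,-37.909,-14.658,-11.073,-72.275,.53848,-.28364,.17924,-180,40.02,172.51],
[-5.339,-4.337,-49.050,15.426,-5.321,-106.989,.54305,-.24581,.21992,-179.96,40.18,172.53]])
R=lambda ax,a:Ro.from_euler(ax,a,degrees=True).as_matrix()
def fk(j,p,s4):
    a1,b,d1,L2,e,L3,Lt=p
    A=R('z',j[0]); x=A@[a1,b,d1]; A=A@R('y',j[1]); x=x+A@[0,0,L2]
    A=A@R('y',-j[2]); x=x+A@[L3,0,e]; A=A@R('x',s4*j[3])@R('y',-j[4]); x=x+A@[Lt,0,0]
    # tool: z along local x
    A=A@R('y',90)@R('z',-j[5]-90)
    return x,A
def tgt(d): return d[6:9],Ro.from_euler('xyz',d[9:],degrees=True).as_matrix()
def fit(s4):
    return least_squares(lambda p:np.concatenate([fk(d[:6],p,s4)[0]-d[6:9] for d in D]),[.05,-.19,.2,.4,0,.4,.25])
f={s:fit(s) for s in(1,-1)};S=min(f,key=lambda s:f[s].cost);P=f[S].x
def ik(x,A,j0):
    lo=np.array([-176,-82,-58.2,-173.8,-174.7,-173.6]);hi=np.array([176,121.7,71.7,95.5,-.12,173.6])
    def g(j):
        a,B=fk(j,P,S);return np.concatenate([(a-x)*10,(Ro.from_matrix(B.T@A@RC)).as_rotvec()*3])
    return least_squares(g,np.clip(j0,lo+.01,hi-.01),bounds=(lo,hi))
_A=[fk(d[:6],P,S)[1].T@tgt(d)[1] for d in D]
RC=_A[3].T
if __name__=='__main__':
    for s in f: print(s,f[s].cost,np.abs(f[s].fun).max())
    print(P); 
    for a in _A: print(Ro.from_matrix(a).as_rotvec(degrees=True).round(1))
E
python3 fk.py
```

```text
1 0.0034193072105169887 0.03655463238069151
-1 0.002306651979195837 0.036931587436691005
[ 0.08543002 -0.18907886  0.06593747  0.57528354  0.05555746  0.3503228
  0.32086289]
[-0.  0. -0.]
[ 0. -0. -0.]
[0. 0. 0.]
[ 0. -0. -0.]
[-0.  0. -0.]
[-0. -0. -0.]
[ 0. -0.  0.]
```

```bash
python3 - <<'E'
s=open('fk.py').read()
s=s.replace("a1,b,d1,L2,e,L3,Lt=p","a1,b,d1,L2,e,L3,Lt,b4,w=p").replace("A=A@R('x',s4*j[3])@R('y',-j[4]); x=x+A@[Lt,0,0]","A=A@R('x',s4*j[3]); x=x+A@[0,b4,0]; A=A@R('y',-j[4]); x=x+A@[Lt,0,w]").replace(".4,.25])",".4,.25,0,0])")
open('fk.py','w').write(s)
E
python3 fk.py
```

```text
1 0.0011297779690988717 0.025858421748970906
-1 6.901225587245256e-11 5.222245294977945e-06
[-4.45064821e-05 -3.65328216e-07  1.98825643e-01  6.01606038e-01
  1.32635798e-06  4.63637357e-01  3.78054889e-01 -1.91799249e-01
  8.09745603e-06]
[-0.  0. -0.]
[ 0. -0. -0.]
[0. 0. 0.]
[ 0. -0. -0.]
[-0.  0. -0.]
[-0. -0. -0.]
[ 0. -0.  0.]
```

```bash
cat > path.py <<'E'
from fk import *
import sys
th=-7.5;o=np.array([.5935,-.1995,0]);Rs=R('z',th)
def pose(q,lean,lyaw=0,d=.012,off=(-.05,0,0)):
    a=np.radians(150.5-q);bar=np.array([off[0],.1057*np.cos(a)+off[1],.135+.1057*np.sin(a)+off[2]])
    A=R('z',th)@R('z',lyaw)@R('y',-lean)@R('z',-lyaw)@R('z',-th)@Ro.from_euler('xyz',[180,0,172.5],degrees=True).as_matrix()
    return o+Rs@bar+A[:,2]*d,A
if __name__=='__main__':
  for lean,lyaw in ((40,0),(30,0),(35,0),(45,0),(40,-15),(40,15),(40,-25)):
    j=D[6,:6];print('lean',lean,lyaw)
    for q in range(30,121,10):
        x,A=pose(q,lean,lyaw);s=ik(x,A,j);j=s.x;print(q,j.round(1),'%.5f'%s.cost)
E
python3 path.py
```

```text
lean 40 0
30 [  -5.4   -3.8  -48.5   14.1   -5.5 -105.7] 0.00000
40 [  -6.5   -5.2  -54.1   31.8   -1.2 -122.5] 0.00000
50 [-6.900e+00 -6.100e+00 -5.630e+01  4.080e+01 -1.000e-01 -1.313e+02] 0.00024
60 [-6.400e+00 -6.800e+00 -5.740e+01  4.640e+01 -1.000e-01 -1.373e+02] 0.00137
70 [  -5.6   -7.1  -58.2   50.6   -0.3 -142. ] 0.00409
80 [  -3.3   -7.2  -58.2   50.8   -1.5 -144. ] 0.00992
90 [  -1.3   -6.8  -58.2   51.    -2.4 -145.9] 0.01990
100 [   0.4   -6.1  -58.2   51.    -3.  -147.3] 0.03513
110 [   1.8   -5.2  -58.2   50.9   -3.2 -148.3] 0.05646
120 [   2.7   -3.9  -58.2   50.3   -2.9 -148.6] 0.08425
lean 30 0
30 [ -4.8  -1.2 -36.2   3.1 -25.1 -95.1] 0.00000
40 [ -2.4  -2.5 -37.3   6.  -25.3 -99.8] 0.00000
50 [   0.2   -3.5  -38.8    9.   -25.2 -104.9] 0.00000
60 [   2.8   -4.2  -40.5   12.3  -24.7 -110.2] 0.00000
70 [   5.2   -4.7  -42.4   15.9  -23.7 -115.7] 0.00000
80 [   7.4   -4.9  -44.7   19.8  -22.3 -121.5] 0.00000
90 [   9.1   -4.7  -47.2   24.4  -20.3 -127.5] 0.00000
100 [  10.1   -4.3  -50.    29.9  -17.7 -134.1] 0.00000
110 [   9.9   -3.5  -53.2   37.5  -14.2 -141.8] 0.
[... 2343 characters left out ...]
110 [   8.4   -4.3  -50.6    8.9   -3.7 -114.6] 0.00000
120 [ 8.700e+00 -2.800e+00 -5.290e+01  1.230e+01 -1.000e-01 -1.182e+02] 0.00097
lean 40 -25
30 [ -22.2   -3.4  -58.2   95.5   -6.8 -168.9] 0.02751
40 [ -19.9   -3.9  -58.2   95.5   -8.  -170.7] 0.02469
50 [  -8.8   -5.2  -58.2   79.4  -14.8 -163.5] 0.02017
60 [  -4.7   -5.5  -58.2   77.2  -17.4 -164.5] 0.01904
70 [  -1.    -5.5  -58.2   75.8  -19.7 -166.2] 0.02002
80 [   2.3   -5.   -58.2   74.9  -21.6 -168.2] 0.02324
90 [   5.1   -4.2  -58.2   74.6  -23.2 -170.4] 0.02906
100 [   7.3   -3.1  -58.2   74.6  -24.4 -172.7] 0.03809
110 [   9.1   -2.1  -58.2   73.9  -24.9 -173.6] 0.05172
120 [  10.4   -1.   -58.2   72.9  -24.8 -173.6] 0.07324
```

```bash
python3 - <<'E'
from path import *
for lean,lyaw in ((35,15),(36,20),(40,20),(40,28)):
    j=D[5,:6];print('lean',lean,lyaw)
    for q in range(0,121,15):
        x,A=pose(q,lean,lyaw);s=ik(x,A,j);j=s.x;print(q,j.round(1),'%.5f'%s.cost)
    print('closing',(Rs.T@A[:,1]).round(3),'axis',(Rs.T@A[:,2]).round(3))
E
```

```text
lean 35 15
0 [-22.4   5.7 -23.2 -31.  -33.8 -53.2] 0.00000
15 [-19.4   3.2 -23.9 -27.7 -34.1 -58.9] 0.00000
30 [-15.6   0.8 -25.3 -24.1 -33.5 -65.3] 0.00000
45 [-11.1  -1.3 -27.4 -20.2 -31.9 -72.2] 0.00000
60 [ -6.1  -2.9 -30.2 -15.9 -29.5 -79.8] 0.00000
75 [ -1.   -4.  -33.7 -11.2 -26.1 -88. ] 0.00000
90 [  3.7  -4.3 -37.8  -5.9 -21.7 -96.5] 0.00000
105 [   7.7   -3.8  -42.5    0.3  -16.3 -105.5] 0.00000
120 [  10.1   -2.4  -48.4    9.4   -9.2 -116.4] 0.00000
closing [-0.045  0.988  0.148] axis [ 0.554  0.148 -0.819]
lean 36 20
0 [-26.1   7.1 -20.2 -35.8 -38.8 -47.8] 0.00000
15 [-23.3   4.6 -20.8 -33.1 -39.  -52.9] 0.00000
30 [-19.7   2.2 -21.9 -30.3 -38.3 -58.4] 0.00000
45 [-15.4   0.1 -23.7 -27.4 -36.7 -64.3] 0.00000
60 [-10.6  -1.6 -26.1 -24.2 -34.2 -70.6] 0.00000
75 [ -5.6  -2.8 -29.  -20.9 -30.9 -77. ] 0.00000
90 [ -0.9  -3.2 -32.3 -17.6 -26.7 -83.3] 0.00000
105 [  3.3  -2.8 -35.8 -14.6 -22.  -89. ] 0.00000
120 [  6.5  -1.5 -39.1 -12.3 -16.9 -93.4] 0.00000
closing [-0.061  0.978  0.201] axis [ 0.552  0.201 -0.809]
lean 40 20
0 [-29.8   7.3 -19.9 -43.  -39.4 -39.3] 0.00000
15 [-
[... 259 characters left out ...]
.1 -24.7 -24.6 -75.2] 0.00000
105 [  1.3  -3.2 -35.5 -21.9 -19.5 -80.6] 0.00000
120 [  4.6  -1.8 -38.5 -20.6 -14.5 -84. ] 0.00000
closing [-0.075  0.973  0.22 ] axis [ 0.604  0.22  -0.766]
lean 40 28
0 [-33.2   9.9 -16.  -44.7 -47.4 -37.9] 0.00000
15 [-30.8   7.3 -16.4 -42.9 -47.4 -42.2] 0.00000
30 [-27.6   4.9 -17.3 -41.2 -46.7 -46.5] 0.00000
45 [-23.9   2.7 -18.7 -39.5 -45.  -50.9] 0.00000
60 [-19.7   0.9 -20.6 -37.9 -42.5 -55.3] 0.00000
75 [-15.3  -0.3 -22.8 -36.5 -39.2 -59.3] 0.00000
90 [-11.1  -0.9 -25.2 -35.5 -35.4 -62.6] 0.00000
105 [ -7.6  -0.5 -27.5 -35.5 -31.5 -64.5] 0.00000
120 [ -5.3   0.7 -29.3 -36.8 -27.8 -64.3] 0.00000
closing [-0.097  0.948  0.302] axis [ 0.568  0.302 -0.766]
```

```bash
cat > rows.py <<'E'
from path import *
from plant import telemetry
def rows(poses):
    s=telemetry.get_state();x=s['tcp_pos'];A=Ro.from_euler('xyz',s['eef_rot'],degrees=True).as_matrix();out=[];j=s['joints']
    for X,B in poses:
        k=ik(X,B,j);dj=np.abs(k.x-j).max();j=k.x
        out.append([*np.round(X-x,4).tolist(),*np.round(Ro.from_matrix(B@A.T).as_rotvec(degrees=True),2).tolist()]);print(out[-1],'dj %.1f %.5f'%(dj,k.cost))
        x=x+np.array(out[-1][:3]);A=Ro.from_rotvec(out[-1][3:],degrees=True).as_matrix()@A
E
python3 - <<'E'
from rows import *
rows([pose(30,40,6),pose(30,40,13),pose(30,40,20)]+[pose(q,40,20) for q in range(35,121,5)])
E
```

```text
[0.0016, -0.0006, -0.003, 3.9, -0.13, 1.4] dj 33.8 0.00000
[-0.0, 0.001, -0.0, 4.49, 0.16, 1.63] dj 15.6 0.00000
[-0.0002, 0.0009, -0.0, 4.44, 0.7, 1.64] dj 8.6 0.00000
[0.0011, 0.0081, 0.0043, 0.0, -0.0, -0.0] dj 1.9 0.00000
[0.0011, 0.0084, 0.0036, 0.0, -0.0, -0.0] dj 2.0 0.00000
[0.0011, 0.0087, 0.0028, 0.0, -0.0, -0.0] dj 2.0 0.00000
[0.0012, 0.0089, 0.0021, 0.0, -0.0, -0.0] dj 2.1 0.00000
[0.0012, 0.0091, 0.0013, 0.0, -0.0, -0.0] dj 2.1 0.00000
[0.0012, 0.0091, 0.0005, 0.0, -0.0, -0.0] dj 2.1 0.00000
[0.0012, 0.0091, -0.0003, 0.0, -0.0, -0.0] dj 2.1 0.00000
[0.0012, 0.0091, -0.0012, 0.0, -0.0, -0.0] dj 2.2 0.00000
[0.0012, 0.0089, -0.0019, 0.0, -0.0, -0.0] dj 2.2 0.00000
[0.0011, 0.0088, -0.0027, 0.0, -0.0, -0.0] dj 2.1 0.00000
[0.0011, 0.0085, -0.0034, 0.0, -0.0, -0.0] dj 2.1 0.00000
[0.0011, 0.0081, -0.0042, 0.0, -0.0, -0.0] dj 2.0 0.00000
[0.001, 0.0078, -0.0049, 0.0, -0.0, -0.0] dj 2.0 0.00000
[0.001, 0.0073, -0.0055, 0.0, -0.0, -0.0] dj 1.8 0.00000
[0.0009, 0.0068, -0.0062, 0.0, -0.0, -0.0] dj 1.7 0.00000
[0.0008, 0.0062, -0.0068, 0.0, -0.0, -0.0] dj 1.7 0.00000
[0.0007, 0.0056, -0.0072, 0.0, -0.0, -0.0] dj 1.7 0.00000
[0.0007, 0.005, -0.0078, 0.0, -0.0, -0.0] dj 1.6 0.00000
```

Emit:
move_arm([
  [-0.55,0.0003,-0.0001,-0.0005,0.65,-0.02,0.23],
  [-0.55,0.0003,-0.0001,-0.0005,0.65,-0.02,0.23],
  [-0.55,0.0003,-0.0001,-0.0005,0.65,-0.02,0.23],
  [-0.55,0.0003,-0.0001,-0.0005,0.65,-0.02,0.23],
  [-0.55,0.0002,-0.0001,-0.0005,0.65,-0.02,0.23],
  [-0.55,0.0002,-0.0001,-0.0005,0.65,-0.02,0.23],
  [-0.55,0,0.0005,0,2.25,0.08,0.82],
  [-0.55,0,0.0005,0,2.25,0.08,0.82],
  [-0.55,-0.0001,0.0005,0,2.22,0.35,0.82],
  [-0.55,-0.0001,0.0005,0,2.22,0.35,0.82],
  [-0.55,0,0,0,0,0,0],
])

```text
time_s: 13.25
tcp_pos: [0.5452, -0.2451, 0.2155]
eef_rot: [164.0, 37.0, 167.0]
contact_force: [1.1, -1.3, -0.2]
gripper_width: 0.0197
gripper_force: 0.5
```

```bash
python3 - <<'E'
from rows import *
s=telemetry.get_state();print(s['tcp_pos'],s['contact_force'],s['gripper_width'],s['joints'],s['time_s'],s['gripper_force'])
rows([pose(32,40,20)])
E
```

```text
[ 0.54518288 -0.24508719  0.21551951] [ 1.13680644 -1.26731516 -0.18366337] 0.019717386036058365 [-23.1597304    2.29557394 -21.62416051 -37.37683044 -38.06617966
 -50.23176931] 13.25 0.45808461494743824
[-0.0003, 0.0038, 0.0032, -0.05, -0.11, 0.05] dj 0.7 0.00000
```

Emit:
move_arm([
  [-0.55,0.0004,0.008,0.0052,0,0,0],
  [-0.55,0.0011,0.0084,0.0036,0,0,0],
  [-0.55,0.0011,0.0087,0.0028,0,0,0],
  [-0.55,0.0012,0.0089,0.0021,0,0,0],
  [-0.55,0.0012,0.0091,0.0013,0,0,0],
  [-0.55,0.0012,0.0091,0.0005,0,0,0],
  [-0.55,0.0012,0.0091,-0.0003,0,0,0],
])

```text
time_s: 14.12
tcp_pos: [0.552, -0.1819, 0.2301]
eef_rot: [164.0, 37.0, 167.1]
contact_force: [0.4, -0.5, -0.1]
gripper_width: 0.0192
gripper_force: 0.3
```

```bash
python3 - <<'E'
from rows import *
s=telemetry.get_state();print(s['tcp_pos'],s['contact_force'],s['gripper_width'],s['joints'],s['time_s'],s['gripper_force'])
rows([pose(q,40,20) for q in (65,70)])
E
```

```text
[ 0.55201151 -0.18193984  0.23013538] [ 0.40998486 -0.51890261 -0.09479557] 0.01919901054050643 [-11.71427249  -2.40490937 -26.8727218  -30.03043417 -31.90009602
 -64.82502064] 14.125 0.28227321803569794
[0.0005, -0.0011, 0.001, -0.06, -0.2, -0.05] dj 0.2 0.00000
[0.0012, 0.009, -0.0011, -0.0, 0.0, 0.0] dj 2.2 0.00000
```

Emit:
move_arm([
  [-0.55,0.0014,0.0079,-0.0002,0,0,0],
  [-0.55,0.0012,0.0089,-0.0019,0,0,0],
  [-0.55,0.0011,0.0088,-0.0027,0,0,0],
  [-0.55,0.0011,0.0085,-0.0034,0,0,0],
  [-0.55,0.0011,0.0081,-0.0042,0,0,0],
  [-0.55,0.001,0.0078,-0.0049,0,0,0],
  [-0.55,0.001,0.0073,-0.0055,0,0,0],
  [-0.55,0.0009,0.0068,-0.0062,0,0,0],
  [-0.55,0.0008,0.0062,-0.0068,0,0,0],
  [-0.55,0.0007,0.0056,-0.0072,0,0,0],
  [-0.55,0.0008,0.0055,-0.008,0,0,0],
  [-0.55,0,0,0,0,0,0],
  [-0.55,0,0,0,0,0,0],
  [-0.55,0,0,0,0,0,0],
  [-0.55,0,0,0,0,0,0],
  [-0.55,0,0,0,0,0,0],
  [-0.55,0,0,0,0,0,0],
])

```text
time_s: 16.25
tcp_pos: [0.5633, -0.1016, 0.1796]
eef_rot: [164.0, 37.0, 167.1]
contact_force: [-0.3, -0.3, 0.4]
gripper_width: 0.0196
gripper_force: 0.0
```

```bash
python3 - <<'E'
from rows import *
from h import *
s=telemetry.get_state();print(s['tcp_pos'],s['contact_force'],s['gripper_width'],s['joints'],s['time_s'],s['gripper_force'])
rows([pose(120,40,20)])
a=cap('top');b=cap('side');c=cap('wrist')
I=np.hstack([cv2.resize(x,(390,390),interpolation=cv2.INTER_CUBIC) for x in (a['img'][110:235,185:310],b['img'][110:235,225:350])])
cv2.imwrite('pics/s6.png',I[:,:,::-1]);cv2.imwrite('pics/w6.png',c['img'][:,:,::-1])
E
```

```text
[ 0.56329019 -0.10155241  0.17956642] [-0.31086685 -0.27431579  0.44369674] 0.01957148413342885 [  4.44954007  -1.75339814 -38.24196652 -20.76933319 -14.86411053
 -83.70222984] 16.25 0.0
[0.0001, 0.0005, -0.0001, -0.04, -0.15, -0.02] dj 0.4 0.00000
```

View pics/s6.png

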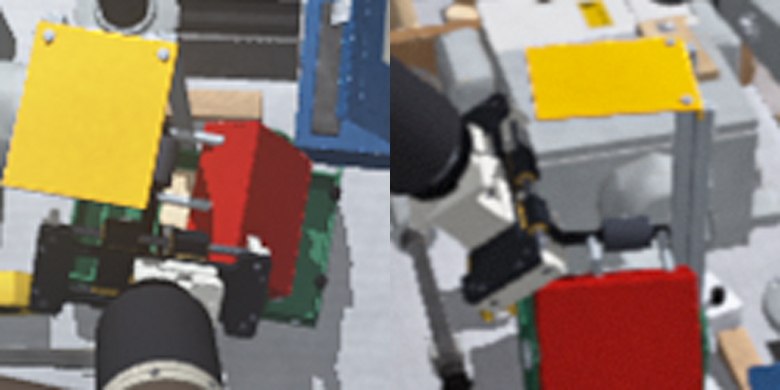

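```bash
python3 - <<'E'
from rows import *
from h import *
for n in('top','side'):
    a=cap(n);W=cloud(a);L=(W-np.array([.5935,-.1995,0]))@Rs;H=cv2.cvtColor(a['img'],cv2.COLOR_RGB2HSV)
    m=(abs(L[...,0])<.071)&(L[...,1]>-.07)&(L[...,1]<.18)&(L[...,2]<.2)&(H[...,0]>8)&(H[...,0]<28)&(H[...,1]<150)&(H[...,2]>90)
    print(n,m.sum(),L[m][::6].round(3).tolist()[:25])
E
```

```text
top 145 [[0.055, 0.093, 0.195], [0.055, 0.092, 0.037], [0.018, 0.058, 0.178], [0.055, 0.079, 0.033], [0.049, 0.085, 0.037], [0.046, 0.091, 0.035], [0.04, 0.092, 0.042], [0.043, 0.073, 0.042], [0.039, 0.086, 0.037], [0.033, 0.098, 0.038], [0.038, 0.079, 0.034], [0.034, 0.082, 0.035], [-0.016, 0.075, 0.185], [0.016, 0.091, 0.042], [-0.017, 0.057, 0.187], [0.017, 0.082, 0.036], [0.011, 0.087, 0.038], [0.006, 0.1, 0.037], [0.009, 0.08, 0.039], [0.004, 0.093, 0.038], [0.001, 0.099, 0.031], [0.003, 0.08, 0.037], [-0.0, 0.082, 0.036], [-0.003, 0.075, 0.037], [-0.04, -0.012, 0.173]]
side 17 [[-0.042, 0.105, 0.194], [-0.046, 0.064, 0.195], [-0.041, 0.061, 0.19]]
```

View pics/w6.png

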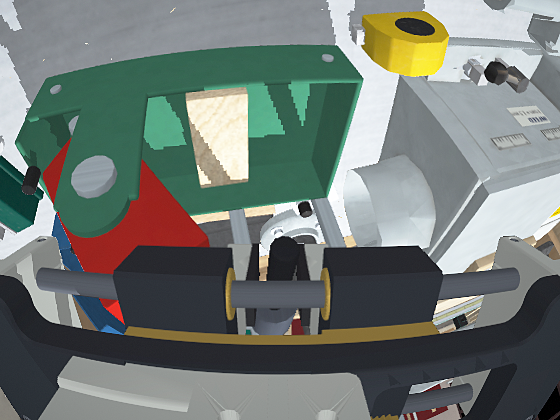

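The offcut lies flat in the bin (wrist view 190–248, 90–188, top at z≈37 mm) and the bar is between the fingers at (285,255). Now I'll bring the skip back.

Emit:
move_arm([
  [-0.55,-0.0003,-0.0025,0.0039,0,0,0],
  [-0.55,-0.0004,-0.0025,0.0039,0,0,0],
  [-0.55,-0.0007,-0.0056,0.0072,0,0,0],
  [-0.55,-0.0008,-0.0062,0.0068,0,0,0],
  [-0.55,-0.0009,-0.0068,0.0062,0,0,0],
  [-0.55,-0.001,-0.0073,0.0055,0,0,0],
  [-0.55,-0.001,-0.0078,0.0049,0,0,0],
  [-0.55,-0.0011,-0.0081,0.0042,0,0,0],
  [-0.55,-0.0011,-0.0085,0.0034,0,0,0],
  [-0.55,-0.0011,-0.0088,0.0027,0,0,0],
  [-0.55,-0.0012,-0.0089,0.0019,0,0,0],
  [-0.55,-0.0012,-0.0091,0.0012,0,0,0],
  [-0.55,-0.0012,-0.0091,0.0003,0,0,0],
  [-0.55,-0.0012,-0.0091,-0.0005,0,0,0],
  [-0.55,0,0,0,0,0,0],
])

```text
time_s: 18.38
tcp_pos: [0.5501, -0.203, 0.2311]
eef_rot: [164.0, 37.0, 167.0]
contact_force: [-0.0, 0.3, 0.0]
gripper_width: 0.0195
gripper_force: 0.4
```

```bash
python3 - <<'E'
from rows import *
s=telemetry.get_state();print(s['tcp_pos'],s['contact_force'],s['gripper_width'],s['time_s'],s['gripper_force'])
rows([pose(q,40,20) for q in [53,50,47,44,41,38,35,32,29,26,23,20,17.5,15,12.5,10,8,6,4,2,0]])
E
```

```text
[ 0.5500875  -0.20302282  0.23112141] [-0.02680846  0.34108813  0.02253246] 0.01952841927583199 18.375 0.4473305493593216
[-0.0004, -0.002, -0.0005, -0.01, -0.15, 0.06] dj 0.9 0.00000
[-0.0007, -0.0054, -0.0009, 0.0, -0.0, 0.0] dj 1.3 0.00000
[-0.0007, -0.0053, -0.0011, 0.0, -0.0, 0.0] dj 1.2 0.00000
[-0.0007, -0.0053, -0.0015, 0.0, -0.0, 0.0] dj 1.2 0.00000
[-0.0007, -0.0053, -0.0017, 0.0, -0.0, 0.0] dj 1.2 0.00000
[-0.0007, -0.0051, -0.002, 0.0, -0.0, 0.0] dj 1.2 0.00000
[-0.0007, -0.005, -0.0022, 0.0, -0.0, 0.0] dj 1.2 0.00000
[-0.0006, -0.0049, -0.0025, 0.0, -0.0, 0.0] dj 1.2 0.00000
[-0.0006, -0.0047, -0.0028, 0.0, -0.0, 0.0] dj 1.2 0.00000
[-0.0006, -0.0046, -0.003, 0.0, -0.0, 0.0] dj 1.1 0.00000
[-0.0006, -0.0045, -0.0033, 0.0, -0.0, 0.0] dj 1.1 0.00000
[-0.0006, -0.0042, -0.0034, 0.0, -0.0, 0.0] dj 1.1 0.00000
[-0.0004, -0.0035, -0.0031, 0.0, -0.0, 0.0] dj 0.9 0.00000
[-0.0005, -0.0032, -0.0032, 0.0, -0.0, 0.0] dj 0.9 0.00000
[-0.0004, -0.0032, -0.0034, 0.0, -0.0, 0.0] dj 0.9 0.00000
[-0.0004, -0.0029, -0.0035, 0.0, -0.0, 0.0] dj 0.9 0.00000
[-0.0003, -0.0023, -0.0029, 0.0, -0.0, 0.0] dj 0.7 0.00000
[-0.0003, -0.0022, -0.0029, 0.0, -0.0, 0.0] dj 0.7 0.00000
[-0.0002, -0.0021, -0.0031, 0.0, -0.0, 0.0] dj 0.7 0.00000
[-0.0003, -0.0019, -0.0031, 0.0, -0.0, 0.0] dj 0.7 0.00000
[-0.0002, -0.0019, -0.0032, 0.0, -0.0, 0.0] dj 0.7 0.00000
```

Emit:
move_arm([
  [-0.55,-0.0004,-0.002,-0.0005,0,0,0],
  [-0.55,-0.0007,-0.0054,-0.0009,0,0,0],
  [-0.55,-0.0007,-0.0053,-0.0011,0,0,0],
  [-0.55,-0.0007,-0.0053,-0.0015,0,0,0],
  [-0.55,-0.0007,-0.0053,-0.0017,0,0,0],
  [-0.55,-0.0007,-0.0051,-0.002,0,0,0],
  [-0.55,-0.0007,-0.005,-0.0022,0,0,0],
  [-0.55,-0.0006,-0.0049,-0.0025,0,0,0],
  [-0.55,-0.0006,-0.0047,-0.0028,0,0,0],
  [-0.55,-0.0006,-0.0046,-0.003,0,0,0],
  [-0.55,-0.0006,-0.0045,-0.0033,0,0,0],
  [-0.55,-0.0006,-0.0042,-0.0034,0,0,0],
  [-0.55,-0.0004,-0.0035,-0.0031,0,0,0],
  [-0.55,-0.0005,-0.0032,-0.0032,0,0,0],
  [-0.55,-0.0004,-0.0032,-0.0034,0,0,0],
  [-0.55,0,0,0,0,0,0],
])

```text
time_s: 20.38
tcp_pos: [0.541, -0.2684, 0.196]
eef_rot: [164.0, 37.0, 167.1]
contact_force: [0.7, -1.8, -0.9]
gripper_width: 0.0197
gripper_force: 0.8
```

```bash
python3 - <<'E'
from rows import *
s=telemetry.get_state();print(s['tcp_pos'],s['contact_force'],s['gripper_width'],s['time_s'],s['gripper_force'])
rows([pose(q,40,20) for q in [11,9.5,8,6.5,5,4,3,2,1,0]])
E
```

```text
[ 0.54100011 -0.26842386  0.19595898] [ 0.66323532 -1.82639169 -0.93867654] 0.019710520241697747 20.375 0.8228927850723267
[-0.0, -0.0026, -0.0015, -0.04, -0.19, 0.01] dj 0.9 0.00000
[-0.0003, -0.0017, -0.0021, -0.0, -0.0, 0.0] dj 0.5 0.00000
[-0.0002, -0.0017, -0.0022, -0.0, -0.0, 0.0] dj 0.5 0.00000
[-0.0002, -0.0017, -0.0022, -0.0, -0.0, 0.0] dj 0.5 0.00000
[-0.0002, -0.0015, -0.0023, -0.0, -0.0, 0.0] dj 0.5 0.00000
[-0.0001, -0.0011, -0.0015, -0.0, -0.0, 0.0] dj 0.3 0.00000
[-0.0002, -0.001, -0.0016, -0.0, -0.0, 0.0] dj 0.3 0.00000
[-0.0001, -0.0009, -0.0015, -0.0, -0.0, 0.0] dj 0.3 0.00000
[-0.0001, -0.001, -0.0016, -0.0, -0.0, 0.0] dj 0.3 0.00000
[-0.0001, -0.0009, -0.0016, -0.0, -0.0, 0.0] dj 0.3 0.00000
```

Emit:
move_arm([
  [-0.55,0,-0.0026,-0.0015,0,0,0],
  [-0.55,-0.0003,-0.0017,-0.0021,0,0,0],
  [-0.55,-0.0002,-0.0017,-0.0022,0,0,0],
  [-0.55,-0.0002,-0.0017,-0.0022,0,0,0],
  [-0.55,-0.0002,-0.0015,-0.0023,0,0,0],
  [-0.55,-0.0001,-0.0011,-0.0015,0,0,0],
  [-0.55,-0.0002,-0.001,-0.0016,0,0,0],
  [-0.55,-0.0001,-0.0009,-0.0015,0,0,0],
  [-0.55,-0.0001,-0.001,-0.0016,0,0,0],
  [-0.55,-0.0001,-0.0009,-0.0016,0,0,0],
  [-0.55,0,-0.0008,0,0,0,0],
  [-0.55,0,0,0,0,0,0],
])

```text
time_s: 21.88
tcp_pos: [0.5397, -0.2829, 0.1785]
eef_rot: [164.0, 37.0, 167.1]
contact_force: [-0.5, 0.4, 0.6]
gripper_width: 0.0196
gripper_force: 0.0
```

```bash
python3 - <<'E'
from rows import *
from h import *
s=telemetry.get_state();print(s['tcp_pos'],s['contact_force'],s['gripper_width'],s['time_s'],s['gripper_force'])
A=Ro.from_euler('xyz',s['eef_rot'],degrees=True).as_matrix();print('axis',A[:,2])
c=cap('wrist');cv2.imwrite('pics/w7.png',c['img'][:,:,::-1])
E
```

```text
[ 0.5397404  -0.28291616  0.17846999] [-0.52548893  0.38647529  0.55825075] 0.01955598738084594 21.875 0.0
axis [ 0.62541631  0.13996623 -0.76763526]
```

View pics/w7.png

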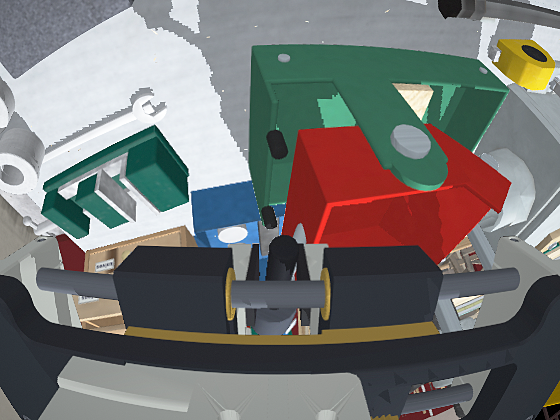

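The skip is upright at (380,190), no force is felt on the bar, and the offcut shows in the bin at (412,95). Withdrawing.

Emit:
move_arm([
  [-0.4,0,0,0,0,0,0],
  [-0.4,0,0,0,0,0,0],
  [-0.4,-0.0062,-0.0014,0.0077,0,0,0],
  [-0.4,-0.0062,-0.0014,0.0077,0,0,0],
  [-0.4,-0.0125,-0.0028,0.0154,0,0,0],
  [-0.4,-0.0125,-0.0028,0.0154,0,0,0],
  [-0.4,-0.0125,-0.0028,0.0154,0,0,0],
  [-0.4,-0.0125,-0.0028,0.0154,0,0,0],
  [-0.4,-0.0125,-0.0028,0.0154,0,0,0],
  [-0.4,0,0,0,0,0,0],
])

```text
time_s: 23.18
tcp_pos: [0.4643, -0.3005, 0.2731]
eef_rot: [164.1, 37.2, 167.1]
contact_force: [0.3, -0.8, 0.3]
gripper_width: 0.0262
gripper_force: 0.0
```

```bash
python3 - <<'E'
from rows import *
from h import *
s=telemetry.get_state();print(s['tcp_pos'],s['contact_force'],s['qd'].round(1),s['time_s'])
z=np.load('c.npz')
for n in('top','side'):
    a=cap(n);W=cloud(a)
    for k,W_ in(('before',z[n]),('now',W)):
        L=(W_-np.array([.5935,-.1995,0]))@Rs;Z=L[...,2]
        m=(Z>.19)&(Z<.22)&(L[...,1]<-.07)&(L[...,1]>-.125)&(L[...,0]<.06)&(L[...,0]>-.01)
        c=(W_[...,2]>.03)&(W_[...,2]<.05)&(abs(W_[...,0]-.42)<.05)&(abs(W_[...,1]+.4)<.07)
        print(n,k,'bob',m.sum(),np.median(L[m],0).round(4),'cork',c.sum(),W_[c].mean(0).round(4))
E
```

```text
[ 0.46427098 -0.30053234  0.27313833] [ 0.31539081 -0.84616296  0.26561824] [ 0.7  1.7 -1.2 -1.1  1.5  0.2] 23.175
top before bob 190 [ 0.0184 -0.0909  0.1988] cork 671 [ 0.42   -0.3992  0.0378]
top now bob 189 [ 0.0179 -0.0906  0.1983] cork 0 [nan nan nan]
side before bob 182 [ 0.0197 -0.0997  0.1972] cork 872 [ 0.4192 -0.4064  0.0368]
side now bob 183 [ 0.0189 -0.1     0.198 ] cork 873 [ 0.419  -0.4061  0.0367]<stdin>:11: RuntimeWarning: Mean of empty slice.
  ret = um.true_divide(
```

The bob is back exactly where it started, so the skip is fully upright. The sanding block hasn't moved; the arm just hides it from the top camera. Handing in.

```bash
python3 -c "
from plant import workorder
print(workorder.close_job())"
```

```text
the job is handed in; nothing more can be done
None
```

The offcut was laid in the skip and tipped into the green bin, the skip was eased back fully upright with no slam, and the sanding block has not moved; the job was handed in at about 23 s of the 72 s allowed.

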